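# Load the sample carrier and crack open the drying jar

## Task

Get the herb samples ready for drying: stand the three small yellow-capped pots upright in the white carrier, one in each well. Then vent the drying jar: take its lid by the black knob, pull it free of its sticky seal and hold it slightly open, about 15 mm, without ever letting it fly up more than 30 mm. Finish while still holding the lid open like that, and leave the calculator, stamp and dropper bottle where they are.

Things in the scene. Friction and masses are not known exactly. Their poses are not given: they have to be found in the camera images.
- jar_lid (a joint): opening of the drying jar's lid in m: 0 = shut on its seal, grows as the lid is lifted, end stop at 0.045. The lid rides on a guide: it only goes straight up and down and cannot tilt or come off sideways. Seal: the pull needed to start it is roughly 13 to 18 N (it differs from start to start, lid weight included); it falls to about half at 7 mm and to 1 to 5 N from 12 mm on. Let go, the lid falls shut.
- lid_knob (a point): centre of the black knob on the drying jar's lid: a vertical round head 34 mm in diameter and 22 mm tall (11 mm above and below this point), on a 16 mm stem; the lid's sloping top lies 27 mm below this point, the jar's lid is 130 mm across. About 130 mm above the counter when shut; rises with the lid.
- jar: drying jar, bolted to the counter, cannot move: clear glass cylinder 124 mm across on a white round foot 152 mm across, with an orange seal ring at its top 80 mm up and an aluminium lid (141 mm to the top of the knob). Origin at the centre of its underside, z up.
- carrier: white plastic carrier block 60 x 170 x 18 mm, loose (0.8 kg), with three round blue-floored wells in a row along its long side. Origin at the centre of its underside; x across the row, y along the row (wells at y = +50, 0, -50 mm), z up.
- well_1 (a point): well 1 of the carrier: the point where the centre of a pot lies when the pot stands upright on the floor of this well (33 mm above the counter, 15 mm above the carrier's top face). Well 35 mm wide, 10 mm deep.
- well_2 (a point): well 2 of the carrier: the point where the centre of a pot lies when the pot stands upright on the floor of this well (33 mm above the counter, 15 mm above the carrier's top face). Well 35 mm wide, 10 mm deep.
- well_3 (a point): well 3 of the carrier: the point where the centre of a pot lies when the pot stands upright on the floor of this well (33 mm above the counter, 15 mm above the carrier's top face). Well 35 mm wide, 10 mm deep.
- pot_1_mid (a point): sample pot: closed upright cylinder, 28 mm diameter, 50 mm tall, amber glass below, yellow cap on the top 17 mm, 40 g, flat foot with a 3 mm bevel. The point is its centre, 25 mm above its foot. The three pots are alike; any pot may go into any well.
- pot_2_mid (a point): sample pot: closed upright cylinder, 28 mm diameter, 50 mm tall, amber glass below, yellow cap on the top 17 mm, 40 g, flat foot with a 3 mm bevel. The point is its centre, 25 mm above its foot. The three pots are alike; any pot may go into any well.
- pot_3_mid (a point): sample pot: closed upright cylinder, 28 mm diameter, 50 mm tall, amber glass below, yellow cap on the top 17 mm, 40 g, flat foot with a 3 mm bevel. The point is its centre, 25 mm above its foot. The three pots are alike; any pot may go into any well.
- calculator: dark desk calculator, 132 x 78 x 18 mm, bystander; origin at the centre of its underside.
- stamp_mid (a point): dark wooden rubber stamp, 33 mm across and 70 mm tall, standing, bystander; point half-way up.
- bottle_mid (a point): amber dropper bottle with black top, 33 mm across and 102 mm tall, bystander; point half-way up.
Not all that is in view belongs to the job. What is shaped like the part that bears pot_3_mid but blue, green or purple is not meant.

How it is judged:
By the outcome, as a careful person would: the job done as asked, in the order asked, and still so for the second after the job is handed in, while the arm keeps its last pose, push and grip.
It also fails if it takes over 64 s, if anything falls off the work surface, if the arm or the gripper's body presses on something with over 40 N, if the wrist force passes 120 N, or if a joint passes its speed limit or range.

## Robot

A 6-joint arm with a two-finger parallel gripper is mounted at the origin on a cart in front of the work surface, level with it; the furniture and walls round the work are solid. World frame = base frame: x ahead of the robot, y to its left, z up, the work surface at z = 0. Lengths are in m, angles in rad, forces in N, time in s.
With the tool pointing down it reaches from about 0.35 to 0.95 m from the base axis. Payload 17.4 kg.
Tool frame: the origin (TCP) lies on the centre line of the jaws, within the pads' length; the fingertips stand 8 mm ahead of it and the grasp point (between the pads) lies 11 mm behind it (r.finger_overhang is the z of the fingertips in the tool frame, in m); z points along the fingers, y is the line along which they close (so a half turn about z gives the same grasp; the last joint's range is limited). The gripper opens to 93 mm and grips with 3 to 60 N. Pads are 15 mm wide; open, the fingers measure 128 mm over their backs; the gripper's body (75 mm by 188 mm) begins 65 mm behind the grasp point.
Start: joints at [-1.325, 0.116, 1.442, -0, 1.584, -0.038], TCP at [0.189, -0.648, 0.205] pointing down, gripper open.
Joint ranges: [-2.83, 2.83], [-0.83, 2.19], [0.07, 2.5], [-1.14, 4.28], [0.01, 3], [-2.97, 2.97]. Speed limits (rad/s): [1.89, 1.89, 2.22, 3.14, 3.14, 3.14].

## Interface

Orientations are given as a unit quaternion [x, y, z, w].
In Python, from rig import r gives the robot as it stands.
- The arm moves only by the tool move_arm, never from a script. Its argument "rows" is a list of rows, each a list of 5 numbers: the shift along the tool's x, y, z in mm, then the turn about the tool's z in degrees, then the finger opening in mm, from 0 to 93. In form: [[dx, dy, dz, spin, fingers], ...]. A call has 1 to 20 rows; each row is the pose to reach, as a shift and turn from the pose commanded when the call began, along the tool's axes at that moment; what a row does not reach only later rows make up. A row lasts 1/12 s, in which the tool goes at most 41.7 mm and 7.16 degrees, less where a joint would pass 70% of its speed; a pose out of reach is approached as far as the arm can. A call with a gripper value outside its range is refused whole. The fingers move at their own pace and stop on an object; "newtons" is the grip in N (left out, the last holds). Time passes only in rows, so rows that repeat a pose let the fingers close. It gives the time, the measured TCP pose, the force, the opening and the grip force at its end, in the units of the state.
- r.sense(): the state, without advancing time (a new reading comes with each control period).
- r.read_camera(name): name is "side" or "top" or "wrist"; returns the picture (480x640x3 uint8, red, green, blue); there is no depth.
- r.camera_params(name): a dict with "fx", "fy", "cx", "cy" (pixels), "R" (3x3) and "t" (3): a world point X has camera coordinates R X + t. Camera axes: x right, y down, z forward; pixel columns grow to the right and rows downward; lengths in m; the calibration is good to about 2 mm. The wrist camera is an equidistant fisheye: a pixel r from the principal point sees the ray r / f radians off the axis. A picture is of the moment at which its call begins: read the wrist's pose just before it. camera_params takes no time and is no camera call; for the wrist camera it gives the pose at the moment of the call.
- r.hand_in(): hands the job in; it is judged then, once.
Trained networks look in the newest picture that a camera, given by its name, has taken for a name from the list of things; names that differ only in an ending like _2 or _b are one class to them, and where a whole thing is asked for, a point or a joint stands for the part that bears it (a point fixed in the world has none). Each returns a list of dicts, best first, with "p" (0 to 1); they miss things now and then, are a little off and sometimes report something else, mostly with a low value. They report only what shows in the picture. A call takes as long as a camera call. They do not tell look-alikes from the thing itself.
- r.look_for(camera, target): "point" ([x, y, z] in m, in the coordinates of the camera as it stood for that picture, good to about 4 mm: the middle of the surface that is visible of it).
- r.cut_out(camera, target): "region" (480x640 bool, what is visible of it).
- r.mark_of(camera, target): "point" ([x, y, z] in m, in the coordinates of the camera as it stood for that picture, good to about 4 mm: a listed point, or the origin of a listed thing).
The state is a dict: "time_s": time; "joint_positions": joint angles; "joint_vel": joint speeds; "joint_torque": joint torques, N m; "ee_pos": TCP position; "orientation": TCP orientation; "wrist_force": force on the tool from outside, world axes, zero at the start; "ft_torque": the same for the moment, N m; "finger_gap": finger opening in m; "gripper_force": force on a finger pad.
Only numpy, scipy, OpenCV 4.12 (cv2) and the standard library are available. Lean on these libraries where they do the work, as an engineer would, in place of code of your own. Each camera call takes 0.05 s, during which the arm holds its last target. There are 200 camera calls.

## Working session

There is one attempt and no reset: what is moved stays moved. The work goes in short steps, Python scripts to look and compute and a tool call to move; the robot and the scene stay as the last step left them, time stands still between calls to the robot, and variables do not carry over. Pictures are saved under pics/ and viewed, at most 10 in all, crops included, and the job is handed in when it is done.

Besides the shell and the picture viewer there is one more tool, called by a JSON object that holds its "method" and its "body". move_arm: Moves the arm, as the interface text tells. Its arguments: {"type":"object","properties":{"rows":{"type":"array"},"newtons":{"type":"number"}},"required":["rows"]}

```bash
mkdir -p pics
cat > h.py <<'E'
from rig import r
import numpy as np, cv2
from scipy.spatial.transform import Rotation as Ro
def w(cam,p,P=None):
    P=P or r.camera_params(cam); return np.array(P["R"]).T@(np.array(p)-np.array(P["t"]))
def marks(cam,names,fn="mark_of"):
    for n in names:
        P=r.camera_params(cam)
        for d in getattr(r,fn)(cam,n)[:6]:
            print(cam,n,round(d["p"],2),np.round(w(cam,d["point"],P),3),px(cam,w(cam,d["point"],P),P) if cam!="wrist" else "")
def px(cam,X,P=None):
    P=P or r.camera_params(cam); c=np.array(P["R"])@X+np.array(P["t"]); return [int(P["fx"]*c[0]/c[2]+P["cx"]),int(P["fy"]*c[1]/c[2]+P["cy"])]
def ray(cam,u,v,z):
    P=r.camera_params(cam);R=np.array(P["R"]);o=-R.T@np.array(P["t"]);d=R.T@np.array([(u-P["cx"])/P["fx"],(v-P["cy"])/P["fy"],1]);return o+d*(z-o[2])/d[2]
def tool(X):
    s=r.sense();return Ro.from_quat(s["orientation"]).inv().apply(np.array(X)-s["ee_pos"])*1000
def shot(cam,name):
    i=r.read_camera(cam);cv2.imwrite(f"pics/{name}.png",i[:,:,::-1]);return i
E
python3 - <<'E'
from h import *
a=shot("top","top1");b=shot("side","side1")
marks("top",["pot_1_mid","well_1","carrier","lid_knob","jar","calculator","stamp_mid","bottle_mid"])
marks("side",["pot_1_mid","well_1","lid_knob"])
s=r.sense();print(s["time_s"],s["ee_pos"],s["orientation"]);print(Ro.from_quat(s["orientation"]).as_matrix().round(3))
E
```

```text
top pot_1_mid 0.61 [ 0.443 -0.279  0.021] [446, 311]
top well_1 0.76 [ 0.462 -0.07   0.033] [363, 305]
top well_1 0.67 [ 0.474 -0.116  0.038] [381, 300]
top well_1 0.66 [ 0.484 -0.166  0.033] [401, 296]
top carrier 0.7 [ 0.477 -0.12  -0.005] [381, 300]
top lid_knob 0.7 [0.511 0.139 0.13 ] [277, 284]
top lid_knob 0.38 [ 0.655 -0.088  0.028] [368, 230]
top jar 0.56 [0.512 0.135 0.002] [282, 288]
top calculator 0.71 [ 0.437  0.38  -0.003] [186, 319]
top stamp_mid 0.46 [0.714 0.074 0.033] [304, 208]
top stamp_mid 0.22 [ 0.436  0.378 -0.002] [187, 320]
top bottle_mid 0.65 [ 0.795 -0.087  0.052] [366, 175]
side pot_1_mid 0.58 [ 0.441 -0.28   0.027] [240, 359]
side well_1 0.98 [ 0.484 -0.163  0.03 ] [268, 316]
side well_1 0.75 [ 0.477 -0.115  0.029] [268, 301]
side well_1 0.73 [ 0.466 -0.064  0.034] [265, 285]
side lid_knob 0.82 [0.512 0.142 0.127] [290, 205]
side lid_knob 0.41 [ 0.437  0.383 -0.001] [274, 202]
0.65 [ 0.18898689 -0.64801572  0.20464164] [ 9.89949603e-01  1.41420591e-01 -1.05206522e-05 -2.07768506e-06]
[[ 0.96  0.28 -0.  ]
 [ 0.28 -0.96  0.  ]
 [-0.   -0.   -1.  ]]
```

View pics/top1.png

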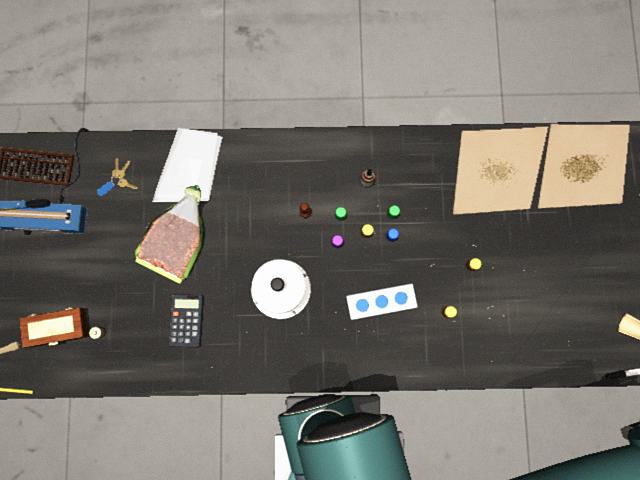

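View pics/side1.png

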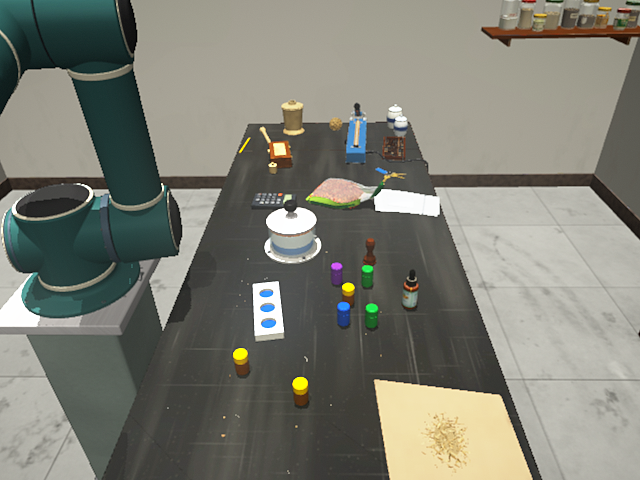

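The pots standing on the counter show in top at: yellow (450,312), (475,264) and (367,230); green (341,213) and (394,211); blue (393,234); purple (337,241). The three yellow-capped ones with amber bodies fit the description. The others have the excluded colours. I'll confirm this in a crop and locate them by colour.

Run:
```python
from h import *
a=cv2.imread("pics/top1.png");b=cv2.imread("pics/side1.png")
c1=cv2.resize(a[190:330,325:495],None,fx=3,fy=3);c2=cv2.resize(b[255:415,220:390],None,fx=2.5,fy=2.5)
o=np.zeros((420,800,3),np.uint8);c1=cv2.resize(c1,(420,346));c2=cv2.resize(c2,(375,353));o[:346,:420]=c1;o[:353,425:800]=c2;cv2.imwrite("pics/crop1.png",o)
for cam,im,roi in(("top",a,(190,330,325,495)),("side",b,(255,415,220,390))):
  h=cv2.cvtColor(im,cv2.COLOR_BGR2HSV)
  for nm,lo,hi in(("yel",(22,150,100),(32,255,255)),("grn",(55,120,60),(85,255,255)),("blu",(100,120,60),(122,255,255)),("pur",(130,100,60),(160,255,255))):
    m=cv2.inRange(h,lo,hi);n,l,st,ce=cv2.connectedComponentsWithStats(m)
    for i in range(1,n):
      x,y=ce[i]
      if st[i][4]>25 and roi[0]<y<roi[1] and roi[2]<x<roi[3]:
        print(cam,nm,ce[i].round(1),st[i],ray(cam,x,y,.05 if cam=="top" else .042).round(4))
P=r.camera_params("top");print("topcam",-np.array(P["R"]).T@P["t"])
```

```text
top grn [394. 210.] [389 205  11  11  69] [ 0.7026 -0.154   0.05  ]
top grn [340.1 212.3] [335 207  11  11  49] [ 0.6993 -0.0167  0.05  ]
top blu [392.4 234. ] [387 228  12  14 116] [ 0.6405 -0.1474  0.05  ]
top blu [400.5 297.6] [395 292  12  12 114] [ 0.4796 -0.1614  0.05  ]
top blu [381.5 301.4] [376 296  12  12 117] [ 0.4712 -0.1136  0.05  ]
top blu [362.1 304.8] [356 299  13  13 117] [ 0.4637 -0.0654  0.05  ]
top pur [337.1 240.1] [332 235  12  11 105] [ 0.6278 -0.0073  0.05  ]
side yel [347.8 288.6] [342 283  13  13 135] [ 0.6544 -0.0846  0.042 ]
side yel [240.  355.5] [233 348  15  17 193] [ 0.443  -0.2839  0.042 ]
side yel [299.9 385.1] [292 377  16  18 229] [ 0.562 -0.353  0.042]
side grn [366.8 275.3] [362 265  11  22 222] [ 0.6998 -0.0362  0.042 ]
side grn [371.  315.1] [365 303  13  25 277] [ 0.7008 -0.1709  0.042 ]
side blu [266.  293.5] [260 291  13   6  66] [ 0.4718 -0.1016  0.042 ]
side blu [343.2 313.3] [337 302  13  25 278] [ 0.6427 -0.1656  0.042 ]
side blu [267.1 307.9] [261 305  14   7  76] [ 0.4796 -0.1491  0.042 ]
side blu [268.3 323.4] [261 320  15   8  91] [ 0.4876 -0.1964  0.042 ]
side pur [336.4 272.7] [331 262  12  23 218] [ 0.629  -0.0265  0.042 ]
topcam [0.37937429 0.03851962 1.50931736]
```

View pics/crop1.png

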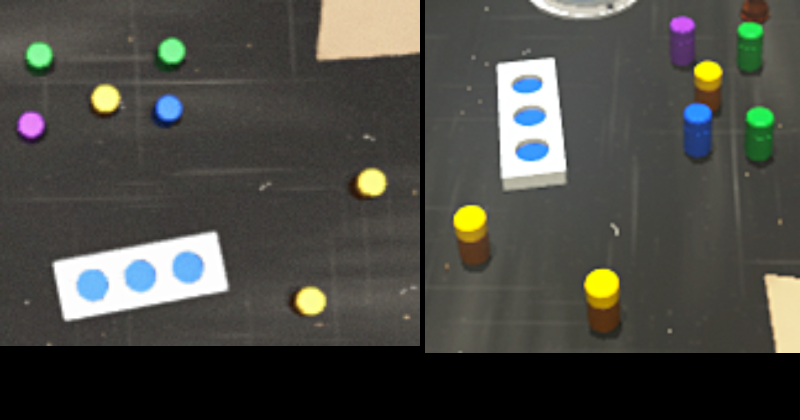

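The crop confirms it: the yellow caps with amber bodies are A (0.443,-0.281), B (0.562,-0.351) and C (0.654,-0.086), and C stands among the coloured look-alikes. I'll go above A with the jaws closing across the carrier row.

{"method": "move_arm", "body": {"rows": [[347, -281, 55, -86, 60], [347, -281, 55, -86, 60], [347, -281, 55, -86, 60], [347, -281, 55, -86, 60], [347, -281, 55, -86, 60], [347, -281, 55, -86, 60], [347, -281, 55, -86, 60], [347, -281, 55, -86, 60], [347, -281, 55, -86, 60], [347, -281, 55, -86, 60], [347, -281, 55, -86, 60], [347, -281, 55, -86, 60], [347, -281, 55, -86, 60], [347, -281, 55, -86, 60]]}}

```text
time_s: 1.82
ee_pos: [0.4435, -0.2811, 0.1498]
orientation: [0.629, 0.778, -0.0, 0.0]
wrist_force: [0.4, -0.4, -0.6]
finger_gap: 0.06
gripper_force: 0.0
```

Run:
```python
from h import *
s=r.sense();print(s["time_s"],s["ee_pos"],s["joint_positions"]);print(Ro.from_quat(s["orientation"]).as_matrix().round(3))
P=r.camera_params("wrist");print({k:P[k] for k in("fx","fy","cx","cy")},P["R"],-np.array(P["R"]).T@P["t"])
shot("wrist","w1")
marks("wrist",["pot_1_mid","well_1","carrier"])
```

```text
1.8167 [ 0.44347546 -0.28110658  0.14981993] [-6.13437846e-01 -1.95205662e-01  1.83242494e+00 -1.66867649e-04
  1.50410731e+00 -8.24077486e-01]
[[-0.209  0.978  0.   ]
 [ 0.978  0.209 -0.   ]
 [-0.     0.    -1.   ]]
{'fx': 371.64829954431775, 'fy': 371.64829954431775, 'cx': 319.076646322629, 'cy': 236.31624346930255} [[ 9.77964695e-01  2.08770167e-01  2.69111430e-04]
 [ 2.01062436e-01 -9.42203997e-01  2.68002846e-01]
 [ 5.62045568e-02 -2.62043213e-01 -9.63418083e-01]] [ 0.42778634 -0.20819534  0.33030452]
wrist well_1 0.75 [ 0.482 -0.167  0.034] 
wrist well_1 0.63 [ 0.473 -0.116  0.033]
```

View pics/w1.png

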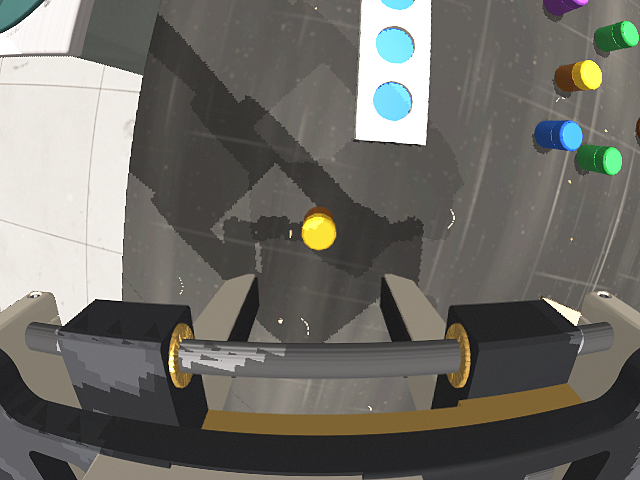

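The wrist view shows pot A's cap at (318,231) and wells at (392,101) and (394,44). The row runs parallel to tool x. I'll convert those pixels with the fisheye model.

```bash
cat >> h.py <<'E'
def fray(u,v,z,P=None):
    P=P or r.camera_params("wrist");R=np.array(P["R"]);o=-R.T@np.array(P["t"])
    q=np.array([u-P["cx"],v-P["cy"]])/P["fx"];t=np.hypot(*q)
    d=R.T@np.array([*(np.sin(t)*q/max(t,1e-9)),np.cos(t)]);return o+d*(z-o[2])/d[2]
def blobs(name,lo,hi,z,amin=80):
    h=cv2.cvtColor(cv2.imread(f"pics/{name}.png"),cv2.COLOR_BGR2HSV);m=cv2.inRange(h,lo,hi)
    cs,_=cv2.findContours(m,cv2.RETR_EXTERNAL,cv2.CHAIN_APPROX_NONE)
    for c in cs:
        if cv2.contourArea(c)<amin: continue
        w3=np.array([fray(*p[0],z)[:2] for p in c]);(x,y),ax,_=cv2.fitEllipse((w3*1000).astype(np.float32))
        print(name,c[:,0].mean(0).round(),np.round([x,y],1),"axes",np.round(ax,1),"tool",tool([x/1e3,y/1e3,z]).round(1))
YEL=((20,120,80),(33,255,255));BLU=((85,100,90),(110,255,255))
E
python3 - <<'E'
from h import *
blobs("w1",*YEL,.05);blobs("w1",*BLU,.008)
E
```

```text
w1 [318. 231.] [ 442.3 -281.6] axes [26.8 29.6] tool [ 0.5 -0.6 99.8]
w1 [587.  75.] [647.8 -87.9] axes [27.5 38.4] tool [147.1 240.7  99.8]
w1 [559. 135.] [ 658.6 -144.3] axes [29.9 66.1] tool [ 89.7 239.6 141.8]
w1 [391. 100.] [ 482.3 -165.1] axes [32.  33.2] tool [106.   62.8 141.7]
w1 [394.  45.] [ 474. -115.] axes [31.1 33.1] tool [156.7  65.1 141.7]
w1 [397.   3.] [469.9 -74.5] axes [ 9.1 31.2] tool [197.2  69.5 141.7]
```

{"method": "move_arm", "body": {"rows": [[0, -1, 40, 0, 60], [0, -1, 80, 0, 60], [0, -1, 110, 0, 60], [0, -1, 124, 0, 60], [0, -1, 124, 0, 60], [0, -1, 124, 0, 20], [0, -1, 124, 0, 20], [0, -1, 124, 0, 20], [0, -1, 124, 0, 20], [0, -1, 124, 0, 20], [0, -1, 124, 0, 20], [0, -1, 115, 0, 20], [0, -1, 95, 0, 20], [0, -1, 75, 0, 20]], "newtons": 12}}

```text
time_s: 3.18
ee_pos: [0.4421, -0.281, 0.0754]
orientation: [0.628, 0.779, -0.0, -0.001]
wrist_force: [-0.4, -0.7, 0.3]
finger_gap: 0.0273
gripper_force: 12.0
```

{"method": "move_arm", "body": {"rows": [[35, 21, 0, 0, 20], [70, 42, 0, 0, 20], [95, 57, 0, 0, 20], [105, 63, 0, 0, 20], [105, 63, 0, 0, 20], [105, 63, 0, 0, 20], [105, 63, 15, 0, 20], [105, 63, 25, 0, 20], [105, 63, 32, 0, 20], [105, 63, 37, 0, 20], [105, 63, 40, 0, 20], [105, 63, 40, 0, 20]]}}

```text
time_s: 4.18
ee_pos: [0.4817, -0.1657, 0.0344]
orientation: [0.628, 0.778, -0.0, -0.0]
wrist_force: [0.2, 0.3, -0.6]
finger_gap: 0.027
gripper_force: 12.0
```

{"method": "move_arm", "body": {"rows": [[0, 0, 0, 0, 45], [0, 0, 0, 0, 45], [0, 0, 0, 0, 45], [0, 0, -20, 0, 45], [0, 0, -50, 0, 60], [0, 0, -80, 0, 60], [-35, 7, -95, 0, 60], [-75, 14, -115, 0, 60], [-115, 22, -115, 0, 60], [-155, 30, -115, 0, 60], [-190, 37, -115, 0, 60], [-199, 39, -115, 0, 60], [-199, 39, -115, 0, 60], [-199, 39, -115, 0, 60]]}}

```text
time_s: 5.35
ee_pos: [0.5619, -0.3513, 0.1492]
orientation: [0.628, 0.778, 0.0, -0.001]
wrist_force: [-0.4, -0.2, -0.1]
finger_gap: 0.0599
gripper_force: 0.0
```

Run:
```python
from h import *
print(r.sense()["ee_pos"]);shot("wrist","w2");blobs("w2",*YEL,.05);blobs("w2",*BLU,.008)
blobs("w2",*YEL,.058)
```

```text
[ 0.56186009 -0.35128096  0.14917327]
w2 [319. 230.] [ 561.7 -349.2] axes [27.  29.5] tool [ 1.4  0.2 99.6]
w2 [463.  20.] [ 650.3 -137.2] axes [29.9 54.9] tool [189.7 131.9 141.7]
w2 [319. 230.] [ 561.3 -347.2] axes [26.2 28.7] tool [ 3.4  0.2 91.6]
```

{"method": "move_arm", "body": {"rows": [[1, 0, 40, 0, 60], [1, 0, 80, 0, 60], [1, 0, 110, 0, 60], [1, 0, 123, 0, 60], [1, 0, 123, 0, 60], [1, 0, 123, 0, 20], [1, 0, 123, 0, 20], [1, 0, 123, 0, 20], [1, 0, 123, 0, 20], [1, 0, 123, 0, 20], [1, 0, 123, 0, 20], [1, 0, 110, 0, 20], [1, 0, 80, 0, 20], [1, 0, 40, 0, 20], [1, 0, 25, 0, 20]], "newtons": 12}}

```text
time_s: 6.65
ee_pos: [0.563, -0.3513, 0.1311]
orientation: [0.628, 0.779, 0.0, 0.003]
wrist_force: [0.4, -0.4, 0.5]
finger_gap: 0.0269
gripper_force: 12.0
```

Run:
```python
from h import *
s=r.sense();print(s["ee_pos"],s["finger_gap"],tool([.4735,-.1155,.034]),tool([.463,-.067,.034]))
```

```text
[ 0.56296022 -0.35126238  0.13108828] 0.026902996658547576 [249.74925855 -37.7382031   95.99115984] [299.37246563 -37.7035204   95.80111681]
```

{"method": "move_arm", "body": {"rows": [[40, -6, 0, 0, 20], [80, -12, 0, 0, 20], [120, -18, 0, 0, 20], [160, -24, 5, 0, 20], [200, -30, 15, 0, 20], [235, -35, 20, 0, 20], [248, -37, 20, 0, 20], [248, -37, 20, 0, 20], [248, -37, 20, 0, 20], [248, -37, 20, 0, 20]]}}

```text
time_s: 7.48
ee_pos: [0.4736, -0.1168, 0.1054]
orientation: [0.628, 0.778, 0.0, 0.001]
wrist_force: [0.6, -0.4, -0.1]
finger_gap: 0.0267
gripper_force: 12.0
```

Run:
```python
from h import *
s=r.sense();print(s["time_s"],s["ee_pos"]);shot("wrist","w3");print("held cap top z",s["ee_pos"][2]+.024)
blobs("w3",*YEL,s["ee_pos"][2]+.024);blobs("w3",*YEL,.058);blobs("w3",*BLU,.008)
```

```text
7.4833 [ 0.47363681 -0.11681349  0.1054446 ]
held cap top z 0.12944460463536467
w3 [318. 298.] [ 472.9 -116.4] axes [25.4 38.5] tool [  0.7  -0.5 -24.3]
w3 [550. 251.] [583.7 -69.5] axes [18.1 24.9] tool [ 23.1 117.7 -24.2]
w3 [318. 298.] [ 479.9 -149.5] axes [37.1 56.2] tool [-33.1  -0.7  47.2]
w3 [550. 251.] [641.3 -81. ] axes [26.4 36.3] tool [ -0.4 171.5  47.3]
w3 [506. 309.] [ 659.8 -152.1] axes [19.4 77. ] tool [-73.7 174.5  97.3]
w3 [319. 231.] [ 473.4 -115.1] axes [28.4 34.6] tool [ 1.9  0.1 97.2]
w3 [323. 167.] [465.4 -66.6] axes [33.4 33.9] tool [51.   2.6 97.2]
```

View pics/w3.png

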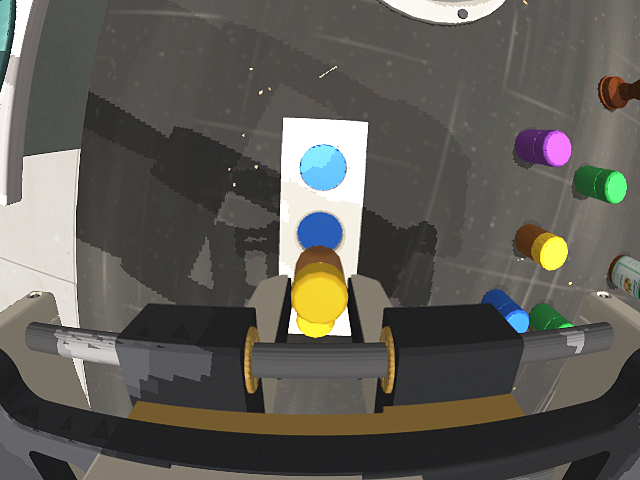

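Pot A stands upright in well 3. Held pot B, at (318,298), is lined up over well 2 at (319,231), so I'll lower it.

{"method": "move_arm", "body": {"rows": [[0, 0, 25, 0, 20], [0, 0, 45, 0, 20], [0, 0, 55, 0, 20], [0, 0, 62, 0, 20], [0, 0, 67, 0, 20], [0, 0, 70, 0, 20], [0, 0, 70, 0, 20], [0, 0, 70, 0, 20]]}}

```text
time_s: 8.2
ee_pos: [0.4735, -0.1163, 0.0354]
orientation: [0.628, 0.779, 0.0, 0.0]
wrist_force: [-0.6, -1.3, -0.2]
finger_gap: 0.0272
gripper_force: 12.0
```

{"method": "move_arm", "body": {"rows": [[0, 0, 0, 0, 45], [0, 0, 0, 0, 45], [0, 0, 0, 0, 45], [0, 0, -20, 0, 45], [0, 0, -50, 0, 45], [0, 0, -85, 0, 45], [-3, 30, -105, 0, 45], [-5, 65, -120, 0, 45], [-6, 100, -120, 0, 45], [-7, 140, -120, 0, 45], [-9, 170, -120, 0, 45], [-9, 180, -120, 0, 45], [-9, 180, -120, 0, 45], [-9, 180, -120, 0, 45]]}}

```text
time_s: 9.37
ee_pos: [0.6504, -0.0866, 0.1542]
orientation: [0.627, 0.779, -0.0, -0.0]
wrist_force: [0.8, 0.6, -0.0]
finger_gap: 0.0449
gripper_force: 0.0
```

Run:
```python
from h import *
print(r.sense()["ee_pos"]);shot("wrist","w4");blobs("w4",*YEL,.05);blobs("w4",(85,100,60),(125,255,255),.05);blobs("w4",(50,100,60),(80,255,255),.05);blobs("w4",(130,80,60),(165,255,255),.05)
```

```text
[ 0.65043405 -0.08656642  0.15417947]
w4 [121. 276.] [ 481.3 -167. ] axes [27.2 37.7] tool [ -42.6 -181.9  104.7]
w4 [325. 226.] [653.7 -82.1] axes [27.1 29.3] tool [  3.8   4.6 104.6]
w4 [115. 222.] [ 472.7 -117.1] axes [27.1 36.3] tool [   8.  -179.7  104.7]
w4 [297. 288.] [ 642.  -139.9] axes [26.9 44. ] tool [-50.2 -19.1 104.6]
w4 [142. 257.] [ 499.1 -148. ] axes [24.6 27.4] tool [ -27.8 -160.5  104.6]
w4 [139. 209.] [ 491.6 -104.3] axes [25.3 27.4] tool [  16.5 -158.5  104.6]
w4 [132. 160.] [484.7 -60.2] axes [25.9 28.6] tool [  61.  -155.9  104.7]
w4 [357. 306.] [ 695.3 -145.2] axes [20.1 50.7] tool [-66.7  31.9 104.5]
w4 [398. 157.] [697.7 -16.3] axes [26.4 33.2] tool [ 58.7  61.6 104.5]
w4 [314. 124.] [628.5  -6.3] axes [26.6 26.9] tool [ 83.1  -3.9 104.6]
```

View pics/w4.png

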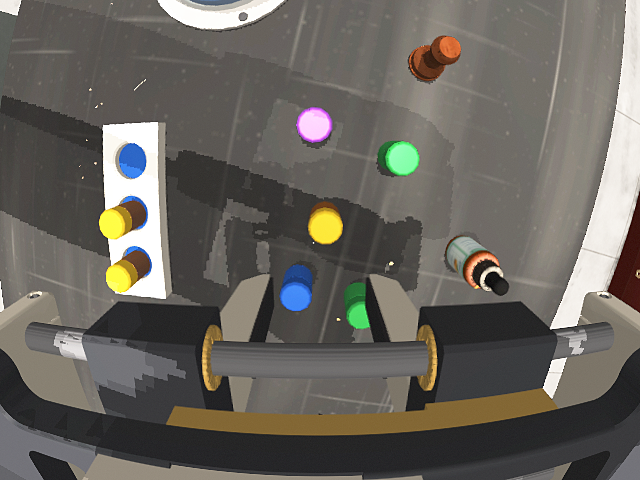

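Pot C is at (325,226). The blue and green look-alikes are about 50 mm off to the side and clear of the fingers. Pots A and B stand in the carrier. Next is grasping C.

{"method": "move_arm", "body": {"rows": [[3, 5, 30, 0, 45], [3, 5, 70, 0, 45], [3, 5, 105, 0, 45], [3, 5, 120, 0, 45], [3, 5, 128, 0, 45], [3, 5, 128, 0, 45], [3, 5, 128, 0, 20], [3, 5, 128, 0, 20], [3, 5, 128, 0, 20], [3, 5, 128, 0, 20], [3, 5, 128, 0, 20], [3, 5, 120, 0, 20], [3, 5, 90, 0, 20], [3, 5, 60, 0, 20], [3, 5, 40, 0, 20], [3, 5, 40, 0, 20]], "newtons": 12}}

```text
time_s: 10.75
ee_pos: [0.657, -0.0829, 0.1208]
orientation: [0.628, 0.779, 0.002, 0.003]
wrist_force: [1.2, -0.3, 0.6]
finger_gap: 0.0274
gripper_force: 12.0
```

Run:
```python
from h import *
s=r.sense();print(s["ee_pos"],s["finger_gap"],tool([.465,-.0668,.105]))
```

```text
[ 0.65696448 -0.08287059  0.12083157] 0.027350479310847504 [  56.51689287 -184.26937797   14.48795876]
```

{"method": "move_arm", "body": {"rows": [[12, -35, 0, 0, 20], [23, -75, 0, 0, 20], [34, -112, 0, 0, 20], [45, -150, 5, 0, 20], [54, -177, 10, 0, 20], [55, -182, 10, 0, 20], [55, -182, 10, 0, 20], [55, -182, 10, 0, 20], [55, -182, 10, 0, 20]]}}

```text
time_s: 11.5
ee_pos: [0.4666, -0.0676, 0.105]
orientation: [0.628, 0.779, 0.0, 0.0]
wrist_force: [-0.3, -0.1, 0.7]
finger_gap: 0.0273
gripper_force: 12.0
```

Run:
```python
from h import *
s=r.sense();print(s["ee_pos"]);shot("wrist","w5")
blobs("w5",*YEL,s["ee_pos"][2]+.024);blobs("w5",*BLU,.008)
shot("top","top2");marks("top",["lid_knob","jar"]);marks("side",["lid_knob"])
```

```text
[ 0.4665668  -0.0676258   0.10498009]
w5 [266. 426.] [ 454.9 -154.2] axes [12.7 21.2] tool [-82.1 -29.8 -24.2]
w5 [325. 425.] [ 485.7 -144.6] axes [15.3 39. ] tool [-79.3   2.4 -24.2]
w5 [371. 423.] [ 512.1 -139. ] axes [12.7 16.5] tool [-79.5  29.3 -24.2]
w5 [396. 415.] [ 524.2 -130.9] axes [14.  19.2] tool [-74.1  42.9 -24.2]
w5 [204. 418.] [ 416.8 -159.5] axes [15.6 58.4] tool [-79.3 -68.1 -24.2]
w5 [461. 412.] [ 567.5 -124.8] axes [18.2 63.7] tool [-77.3  86.5 -24.2]
w5 [311. 383.] [ 472.5 -116.3] axes [ 9.  18.7] tool [-48.9  -4.5 -24.2]
w5 [317. 297.] [465.5 -66.5] axes [25.3 39. ] tool [  1.3  -0.8 -24.2]Traceback (most recent call last):
  File "<stdin>", line 3, in <module>
  File "h.py", line 28, in blobs
    w3=np.array([fray(*p[0],z)[:2] for p in c]);(x,y),ax,_=cv2.fitEllipse((w3*1000).astype(np.float32))
                 ~~~~^^^^^^^^^
  File "h.py", line 20, in fray
    P=P or r.camera_params("wrist");R=np.array(P["R"]);o=-R.T@np.array(P["t"])
           ~~~~~~~~~~~~~~~^^^^^^^^^
ValueError: time passes only in moves, steps and waits
```

```bash
sed -i 's/^    for c in cs:/    P=r.camera_params("wrist")\n    for c in cs:/; s/fray(\*p\[0\],z)\[:2\]/fray(*p[0],z,P)[:2]/' h.py
python3 - <<'E'
from h import *
blobs("w5",*BLU,.008)
shot("top","top2");marks("top",["lid_knob","jar"]);marks("side",["lid_knob"])
E
```

```text
w5 [318. 230.] [465.2 -65.3] axes [27.6 34.8] tool [ 2.5 -0.8 96.8]
top lid_knob 0.8 [0.51  0.143 0.128] [275, 284]
top jar 0.68 [ 0.51   0.136 -0.001] [282, 289]
side lid_knob 0.82 [0.512 0.142 0.127] [290, 205]
side lid_knob 0.41 [ 0.437  0.383 -0.001] [274, 202]
```

View pics/w5.png

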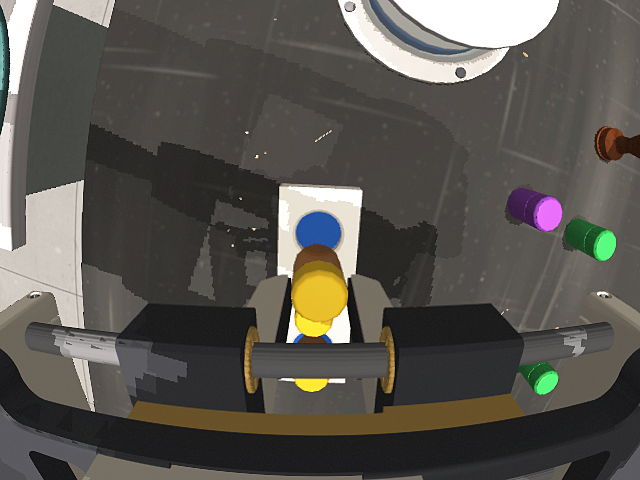

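Held pot C at (317,297) is over well 1 at (318,230), the same alignment as before. I'll lower it.

{"method": "move_arm", "body": {"rows": [[-1, -1, 25, 0, 20], [-1, -1, 45, 0, 20], [-1, -1, 55, 0, 20], [-1, -1, 62, 0, 20], [-1, -1, 67, 0, 20], [-1, -1, 70, 0, 20], [-1, -1, 70, 0, 20], [-1, -1, 70, 0, 20]]}}

```text
time_s: 12.42
ee_pos: [0.4654, -0.0688, 0.0356]
orientation: [0.628, 0.779, 0.0, 0.001]
wrist_force: [-0.5, -0.1, 1.5]
finger_gap: 0.0275
gripper_force: 12.0
```

{"method": "move_arm", "body": {"rows": [[0, 0, 0, 0, 45], [0, 0, 0, 0, 45], [0, 0, 0, 0, 45], [0, 0, -20, 0, 45], [0, 0, -55, 0, 45], [0, 0, -95, 0, 45], [0, 0, -135, 0, 60], [0, 0, -175, 0, 60], [35, 15, -190, 0, 60], [70, 30, -205, 0, 60], [105, 47, -205, 0, 60], [140, 63, -205, 0, 60], [175, 79, -205, 0, 60], [193, 87, -205, 0, 60], [196, 88, -205, 0, 60], [196, 88, -205, 0, 60], [196, 88, -205, 0, 60]]}}

```text
time_s: 13.83
ee_pos: [0.5091, 0.141, 0.2396]
orientation: [0.627, 0.779, -0.0, 0.0]
wrist_force: [0.6, -0.5, -0.2]
finger_gap: 0.0597
gripper_force: 0.0
```

Run:
```python
from h import *
s=r.sense();print(s["ee_pos"]);i=shot("wrist","w6");marks("wrist",["lid_knob","pot_1_mid"])
i=shot("side","side2");j=cv2.imread("pics/w6.png")
o=np.zeros((480,800,3),np.uint8);o[:,:500]=j[:,70:570];o[:360,500:]=cv2.resize(i[250:370,220:320,::-1],(300,360));cv2.imwrite("pics/comb.png",o)
print(tool([.511,.1415,.13]))
```

```text
[0.50907332 0.1410286  0.23957317]
wrist lid_knob 0.92 [0.513 0.143 0.132] 
wrist pot_1_mid 0.62 [ 0.478 -0.167  0.035] 
[  0.61072392   1.93469354 109.85767042]
```

View pics/comb.png

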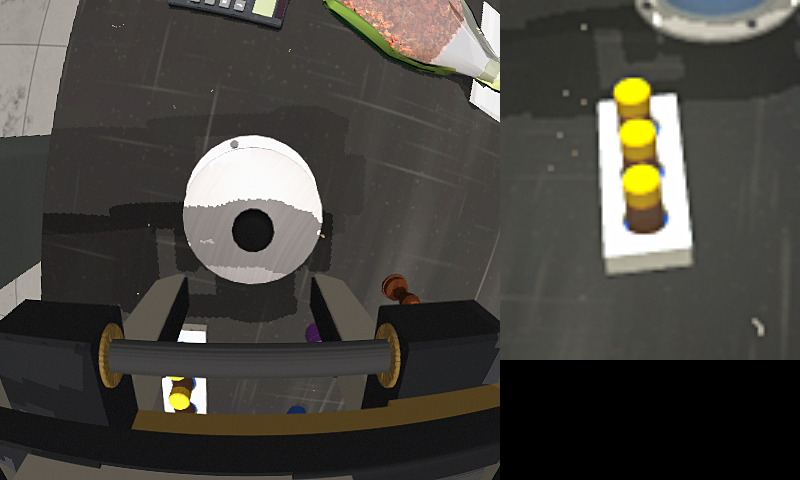

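All three pots stand upright in their wells. The knob is centred at full-picture pixel (322,230) in the wrist view, within about 2–3 mm of the jaws' centre line. I'll descend and grip hard.

Run:
```python
from h import *
print(fray(322,230,.141),tool(fray(322,230,.141)))
```

```text
[0.51099132 0.14291424 0.141     ] [ 1.99373265  2.22880882 98.85762768]
```

{"method": "move_arm", "body": {"rows": [[1, 2, 35, 0, 60], [1, 2, 70, 0, 60], [1, 2, 95, 0, 60], [1, 2, 110, 0, 60], [1, 2, 117, 0, 60], [1, 2, 119, 0, 60], [1, 2, 119, 0, 60], [1, 2, 119, 0, 60]]}}

```text
time_s: 14.7
ee_pos: [0.5115, 0.1428, 0.122]
orientation: [0.628, 0.778, 0.001, 0.001]
wrist_force: [0.1, 0.8, 0.0]
finger_gap: 0.06
gripper_force: 0.0
```

{"method": "move_arm", "body": {"rows": [[0, 0, 1, 0, 25], [0, 0, 1, 0, 25], [0, 0, 1, 0, 25], [0, 0, 1, 0, 25], [0, 0, 1, 0, 25], [0, 0, 1, 0, 25], [0, 0, 1, 0, 25], [0, 0, 1, 0, 25]], "newtons": 45}}

```text
time_s: 15.37
ee_pos: [0.5115, 0.143, 0.1199]
orientation: [0.628, 0.779, 0.001, 0.0]
wrist_force: [3.9, 1.5, -0.4]
finger_gap: 0.031
gripper_force: 45.0
```

{"method": "move_arm", "body": {"rows": [[0, 0, -0.5, 0, 25], [0, 0, -1, 0, 25], [0, 0, -1.5, 0, 25], [0, 0, -2, 0, 25], [0, 0, -2.5, 0, 25], [0, 0, -3, 0, 25], [0, 0, -3, 0, 25]]}}

```text
time_s: 15.95
ee_pos: [0.5114, 0.143, 0.1216]
orientation: [0.628, 0.779, 0.0, 0.0]
wrist_force: [10.7, 2.4, -14.3]
finger_gap: 0.0309
gripper_force: 44.8
```

{"method": "move_arm", "body": {"rows": [[0, 0, -0.5, 0, 25], [0, 0, -1, 0, 25], [0, 0, -1.5, 0, 25], [0, 0, -2, 0, 25], [0, 0, -2.5, 0, 25], [0, 0, -3, 0, 25], [0, 0, -3, 0, 25]], "newtons": 55}}

```text
time_s: 16.53
ee_pos: [0.5114, 0.143, 0.1248]
orientation: [0.628, 0.779, 0.0, 0.0]
wrist_force: [9.5, 3.2, -11.4]
finger_gap: 0.0302
gripper_force: 54.9
```

{"method": "move_arm", "body": {"rows": [[0, 0, -0.5, 0, 25], [0, 0, -1, 0, 25], [0, 0, -1.5, 0, 25], [0, 0, -2, 0, 25], [0, 0, -2.5, 0, 25], [0, 0, -3, 0, 25], [0, 0, -3.5, 0, 25], [0, 0, -4, 0, 25], [0, 0, -4.5, 0, 25], [0, 0, -5, 0, 25], [0, 0, -5, 0, 25]]}}

```text
time_s: 17.45
ee_pos: [0.5115, 0.1431, 0.1306]
orientation: [0.628, 0.779, 0.001, 0.0]
wrist_force: [7.2, 1.3, -3.7]
finger_gap: 0.0303
gripper_force: 54.9
```

Run:
```python
from h import *
shot("side","side3");marks("side",["lid_knob"])
```

```text
side lid_knob 0.59 [0.513 0.142 0.136] [290, 202]
```

{"method": "move_arm", "body": {"rows": [[0, 0, -0.5, 0, 25], [0, 0, -1, 0, 25], [0, 0, -1.5, 0, 25], [0, 0, -2, 0, 25], [0, 0, -2.5, 0, 25], [0, 0, -3, 0, 25], [0, 0, -3.5, 0, 25], [0, 0, -4, 0, 25], [0, 0, -4.5, 0, 25], [0, 0, -4.5, 0, 25], [0, 0, -4.5, 0, 25], [0, 0, -4.5, 0, 25]]}}

```text
time_s: 18.55
ee_pos: [0.5115, 0.1431, 0.1353]
orientation: [0.628, 0.779, 0.001, 0.0]
wrist_force: [6.1, 0.9, -1.9]
finger_gap: 0.0306
gripper_force: 55.0
```

Run:
```python
from h import *
i=shot("side","side4");marks("side",["lid_knob"])
# lid rise by image shift of the lid's edge, shut (side1) vs now
a=cv2.imread("pics/side1.png");b=cv2.imread("pics/side4.png")
ga,gb=[cv2.cvtColor(x,cv2.COLOR_BGR2GRAY) for x in(a,b)]
t=ga[211:232,262:285]
m=cv2.matchTemplate(gb[190:240,255:300],t,cv2.TM_CCOEFF_NORMED);y,x=np.unravel_index(m.argmax(),m.shape);print("shift",x+255-262,y+190-211,m.max(),"z at +15mm:",px("side",np.array([.511,.142,.13])),px("side",np.array([.511,.142,.145])))
o=np.hstack([cv2.resize(q[180:270,245:345],(400,360)) for q in(a,b)]);cv2.imwrite("pics/lid.png",o)
```

```text
side lid_knob 0.84 [0.513 0.141 0.143] [290, 200]
shift -1 -5 0.7763019 z at +15mm: [289, 204] [289, 199]
```

View pics/lid.png

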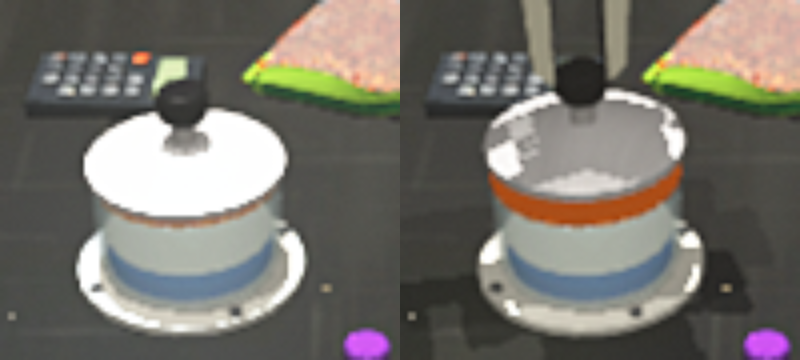

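The left panel shows the lid shut. In the right panel it is held by the knob with the orange seal exposed. The lid has shifted about 5 px, which is about 15 mm, and the force is steady, so I'm handing in.

Run:
```python
from rig import r
print(r.hand_in())
```

```text
the job is handed in; nothing more can be done
None
```

The three yellow-capped pots stand upright in the carrier's wells, the drying jar's lid is held about 15 mm open by its knob, and I handed the job in at about 18.6 s; I saw no contact with the calculator, stamp or bottle but did not re-measure them.

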